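# Find the rocking vial-box lid and press it home

### The job

One of the four closed vial boxes has a lid that rocks, because the vial inside is not pushed all the way into its foam. With the fingertips, press gently near the end of one lid after another until you find the one that rocks under the finger, let it rock, then press that lid firmly down in its middle until it sits flat and fully home like the other three. Do not ram or lift any lid, and leave everything else on the table where it is.

Things in the scene. Friction and masses are not known exactly. Their poses are not given: they have to be found in the camera images.
- box_1: Blue vial box, one of four alike, fixed: 100 (x) x 76 (y) x 62 mm high. Origin: centre of its underside on the table, z up. Its rim, 62 mm up, carries the lid. Inside, within 5 mm of the middle, a vial in foam, cap 22 mm wide: in three boxes below the rim; in one, any of the four, 4 to 6 mm above it. About 12 N straight down over the middle drives that vial in, and it stays.
- lid_1: White lid of box_1, loose, like a shoe-box lid: 110 (x) x 86 (y) x 6 mm, 80 g, skirt 10 mm below, 2 mm play. Origin: centre of its flat top, z up; 68 mm above the box's origin when home. The loose one rests level 4 to 6 mm higher on the vial; 1 to 3 N, 38 mm from its centre along x, tips it 0.1 rad: that end dips to the rim, the other rises; let go, it levels. Seated lids do not tilt.
- box_2: Blue vial box, one of four alike, fixed: 100 (x) x 76 (y) x 62 mm high. Origin: centre of its underside on the table, z up. Its rim, 62 mm up, carries the lid. Inside, within 5 mm of the middle, a vial in foam, cap 22 mm wide: in three boxes below the rim; in one, any of the four, 4 to 6 mm above it. About 12 N straight down over the middle drives that vial in, and it stays.
- lid_2: White lid of box_2, loose, like a shoe-box lid: 110 (x) x 86 (y) x 6 mm, 80 g, skirt 10 mm below, 2 mm play. Origin: centre of its flat top, z up; 68 mm above the box's origin when home. The loose one rests level 4 to 6 mm higher on the vial; 1 to 3 N, 38 mm from its centre along x, tips it 0.1 rad: that end dips to the rim, the other rises; let go, it levels. Seated lids do not tilt.
- box_3: Blue vial box, one of four alike, fixed: 100 (x) x 76 (y) x 62 mm high. Origin: centre of its underside on the table, z up. Its rim, 62 mm up, carries the lid. Inside, within 5 mm of the middle, a vial in foam, cap 22 mm wide: in three boxes below the rim; in one, any of the four, 4 to 6 mm above it. About 12 N straight down over the middle drives that vial in, and it stays.
- lid_3: White lid of box_3, loose, like a shoe-box lid: 110 (x) x 86 (y) x 6 mm, 80 g, skirt 10 mm below, 2 mm play. Origin: centre of its flat top, z up; 68 mm above the box's origin when home. The loose one rests level 4 to 6 mm higher on the vial; 1 to 3 N, 38 mm from its centre along x, tips it 0.1 rad: that end dips to the rim, the other rises; let go, it levels. Seated lids do not tilt.
- box_4: Blue vial box, one of four alike, fixed: 100 (x) x 76 (y) x 62 mm high. Origin: centre of its underside on the table, z up. Its rim, 62 mm up, carries the lid. Inside, within 5 mm of the middle, a vial in foam, cap 22 mm wide: in three boxes below the rim; in one, any of the four, 4 to 6 mm above it. About 12 N straight down over the middle drives that vial in, and it stays.
- lid_4: White lid of box_4, loose, like a shoe-box lid: 110 (x) x 86 (y) x 6 mm, 80 g, skirt 10 mm below, 2 mm play. Origin: centre of its flat top, z up; 68 mm above the box's origin when home. The loose one rests level 4 to 6 mm higher on the vial; 1 to 3 N, 38 mm from its centre along x, tips it 0.1 rad: that end dips to the rim, the other rises; let go, it levels. Seated lids do not tilt.
- vial_a: Glass vial with a metal cap, standing, 24 mm diameter, 52 mm tall; bystander. Origin: centre of its underside.
- vial_b: Glass vial with a metal cap, standing, 24 mm diameter, 52 mm tall; bystander. Origin: centre of its underside.
- tape: Roll of paper tape lying flat, 64 mm diameter, 24 mm high; bystander. Origin: centre of its underside.
- spray: White spray bottle with blue head, 58 mm diameter, 171 mm tall, standing; bystander. Origin: centre of its underside.
- icepack: Flat blue ice pack, 70 (x) x 120 (y) x 22 mm; bystander. Origin: centre of its underside.
- syringe: Capped syringe lying on the table, about 130 mm long along its x, 14 mm thick (flange 26 mm wide); bystander. Origin: on the table under the middle of its barrel.

How it is judged (in metres and radians):
On the way:
1. the loose lid is found: pressed near an edge, it rocks under the fingers (tilts by more than 0.04 rad) (((angle between lid_1's own z axis and vertical above 0.04 rad and contact force between the fingers and lid_1 above 0.2 N) or (angle between lid_2's own z axis and vertical above 0.04 rad and contact force between the fingers and lid_2 above 0.2 N) or (angle between lid_3's own z axis and vertical above 0.04 rad and contact force between the fingers and lid_3 above 0.2 N) or (angle between lid_4's own z axis and vertical above 0.04 rad and contact force between the fingers and lid_4 above 0.2 N))), for 0.1 s.
At the end, for the whole second after the job is handed in: All four lids lie still and flat on their boxes: top face 65.5 to 69.5 mm above the box's underside (68 mm is fully home), tilted by less than 0.025 rad (z of lid_1 in the frame of box_1 between 0.0655 and 0.0695 m and angle between each of lid_1, lid_2, lid_3, lid_4's own z axis and vertical below 0.025 rad and linear speed of each of lid_1, lid_2, lid_3, lid_4 below 0.02 m/s and z of lid_2 in the frame of box_2 between 0.0655 and 0.0695 m and z of lid_3 in the frame of box_3 between 0.0655 and 0.0695 m and z of lid_4 in the frame of box_4 between 0.0655 and 0.0695 m); the robot touches nothing.
It fails at once if a lid is lifted or taken off (its centre more than 14 mm above its seat) (z of lid_1 in the frame of box_1 above 0.082 m or z of lid_2 in the frame of box_2 above 0.082 m or z of lid_3 in the frame of box_3 above 0.082 m or z of lid_4 in the frame of box_4 above 0.082 m).
It fails at once if a lid is rammed (pressed with more than 60 N) (contact force between the fingers and lid_1 above 60 N or contact force between the fingers and lid_2 above 60 N or contact force between the fingers and lid_3 above 60 N or contact force between the fingers and lid_4 above 60 N).
It fails at once if a bystander is moved by more than 20 mm (distance of any of vial_a, vial_b, tape, spray, icepack, syringe from where it was at the start of the episode above 0.02 m).
It also fails if it takes over 64 s, if anything falls off the work surface, if the arm or the gripper's body presses on something with over 40 N, if the wrist force passes 120 N, or if a joint passes its speed limit or range.

### The arm

A 7-joint arm with a two-finger parallel gripper is mounted at the origin on the work surface. World frame = base frame: x ahead of the robot, y to its left, z up, the work surface at z = 0. Lengths are in m, angles in degrees, forces in N, time in s.
With the tool pointing down it reaches from about 0.425 to 0.875 m from the base axis. Payload 9.9 kg.
Tool frame: the origin (TCP) lies between the finger pads; the fingertips stand 17 mm ahead of it and the grasp point (between the pads) lies 2 mm behind it; z points along the fingers, y is the line along which they close (so a half turn about z gives the same grasp; the last joint's range is limited). The gripper opens to 85 mm and grips with 20 to 120 N. Pads are 22 mm wide; open, the fingers measure 114 mm over their backs; the gripper's body (76 mm by 85 mm) begins 54 mm behind the grasp point. The pads swing forward as they close: fully open they stand 13 mm farther back than shut.
Start: joints at [-80.604, 32.985, 1.427, 82.34, -0.859, 64.687, -3.237], TCP at [0.166, 0.654, 0.22] pointing down, gripper open.
Joint ranges: [-157.87, 157.87], [-19.46, 123.44], [-87.15, 90], [11.01, 140.99], [-62.26, 242.26], [9.8, 113.94], [-161.44, 161.44]. Speed limits (degrees/s): [127.2, 127.2, 172.46, 172.46, 180, 180, 180].

### API

Orientations are given as a 3x3 rotation matrix whose columns are the frame's x, y, z axes.
In Python, from cell import manip, optics gives the robot as it stands.
- The arm moves only by the tool send_rows, never from a script. Its argument "series" is a list of rows, each a list of 7 numbers: the shift along the tool's x, y, z normalised to -1 to 1, where 1 is 100 mm, then the turn, a rotation vector about the tool's x, y, z normalised to -1 to 1, where 1 is 360 degrees, then the closure, from 0 (fully open) to 1 (shut). In form: [[x, y, z, wx, wy, wz, jaw], ...]. A call has 1 to 8 rows; each row is the pose to reach, as a shift and turn from the pose commanded when the call began, along the tool's axes at that moment, turning the shorter way round; what a row does not reach only later rows make up. A row lasts 1/8 s, in which the tool goes at most 62.5 mm and 10.7 degrees, less where a joint would pass 70% of its speed; a pose out of reach is approached as far as the arm can. A call with a number of a shift or a turn outside -1 to 1 is refused whole. A call with a gripper value outside its range is refused whole. The fingers move at their own pace and stop on an object; "squeeze" is the grip in N (left out, the last holds). Time passes only in rows, so rows that repeat a pose let the fingers close. It gives the time, the measured TCP pose, the force, the opening and the grip force at its end, in the units of the state.
- manip.get_obs(): the state, without advancing time (a new reading comes with each control period).
- optics.grab_frame(name): name is "side" or "top"; returns a dict with "color" (400x640x3 uint8, red, green, blue), "depth" (400x640 float32, m along the optical axis (not along the pixel's ray), 0 where there is no reading), "intrinsics" (3x3 intrinsics, pixels), "R" (3x3) and "t" (3): a world point X has camera coordinates R X + t. Camera axes: x right, y down, z forward; pixel columns grow to the right and rows downward; lengths in m; the calibration is good to about 2 mm. A picture is of the moment at which its call begins.
- manip.close_job(): hands the job in; it is judged then, once.
The state is a dict: "time": time; "joint_pos": joint angles; "qd": joint speeds; "effort": joint torques, N m; "tcp_pos": TCP position; "eef_rot": TCP orientation; "wrist_force": force on the tool from outside, world axes, zero at the start; "moment": the same for the moment, N m; "finger_gap": finger opening in m; "gripper_force": force on a finger pad.
Only numpy, scipy, OpenCV 4.12 (cv2) and the standard library are available. Lean on these libraries where they do the work, as an engineer would, in place of code of your own. Each camera call takes 0.05 s, during which the arm holds its last target. There are 200 camera calls.

## Working session

There is one attempt and no reset: what is moved stays moved. The work goes in short steps, Python scripts to look and compute and a tool call to move; the robot and the scene stay as the last step left them, time stands still between calls to the robot, and variables do not carry over. Pictures are saved under pics/ and viewed, at most 10 in all, crops included, and the job is handed in when it is done.

Besides the shell and the picture viewer there is one more tool, called after "Call:" as a command line: name --pt "numbers of a row" for each row, then --argument value for the rest. send_rows: Moves the arm, as the interface text tells. Its arguments: {"type":"object","properties":{"series":{"type":"array","items":{"type":"array","items":{"type":"number"}}},"squeeze":{"type":"number"}},"required":["series"]}

```bash
mkdir -p pics
python3 - <<'E'
from cell import manip, optics
import numpy as np, cv2
o=manip.get_obs(); print(o['time'],o['tcp_pos'],o['eef_rot'],o['wrist_force'],o['finger_gap'])
for n in ['top','side']:
    f=optics.grab_frame(n); np.savez(f'{n}.npz',**f)
    cv2.imwrite(f'pics/{n}1.png',f['color'][:,:,::-1])
f=np.load('top.npz'); d=f['depth']; v,u=np.mgrid[:400,:640]
K=f['intrinsics'];c=np.stack([(u-K[0,2])/K[0,0]*d,(v-K[1,2])/K[1,1]*d,d],-1)
X=(c-f['t'])@f['R']; 
m=((X[...,2]>.058)&(X[...,2]<.085)&(d>0)&(f['color'].min(-1)>120)).astype(np.uint8)
n,l,s,_=cv2.connectedComponentsWithStats(m)
for i in range(1,n):
    if s[i,4]>300:
        p=X[l==i]; r=cv2.minAreaRect(p[:,:2].astype(np.float32)*1000)
        print(s[i],r,np.median(p[:,2]),p[:,2].std())
E
```

```text
0.0 [0.16543817 0.65390815 0.21904117] [[-9.69457552e-01  2.45258956e-01 -3.14929570e-04]
 [ 2.45259137e-01  9.69456144e-01 -1.65521698e-03]
 [-1.00646381e-04 -1.68190196e-03 -9.99998581e-01]] [-0.21764246  0.26355285 -0.82386458] 0.08539830099408957
[ 345  197   52   60 1855] ((515.1837768554688, -129.48291015625), (85.2169418334961, 109.35745239257812), 70.5708236694336) 0.06794832402644616 0.0017775209837935842
[ 247  201   43   54 1925] ((505.9584655761719, 96.93399047851562), (109.14012908935547, 85.47837829589844), 8.12130355834961) 0.07316701161569251 0.0017448172226477727
[ 137  203   48   58 1949] ((492.6626892089844, 330.8937072753906), (109.13090515136719, 86.6082992553711), 16.94651222229004) 0.06781088970344551 0.0017678634372756568
[ 427  217   48   56 1853] ((478.9715270996094, -306.1067199707031), (108.77915954589844, 85.00607299804688), 12.726795196533203) 0.06793087958122426 0.0017999419219689452
[ 604  275   26   57 1187] ((361.6124572753906, -659.715087890625), (49.87113952636719, 118.55860900878906), 89.249755859375) 0.07749188869797832 0.0017252494361039074
```

View pics/top1.png

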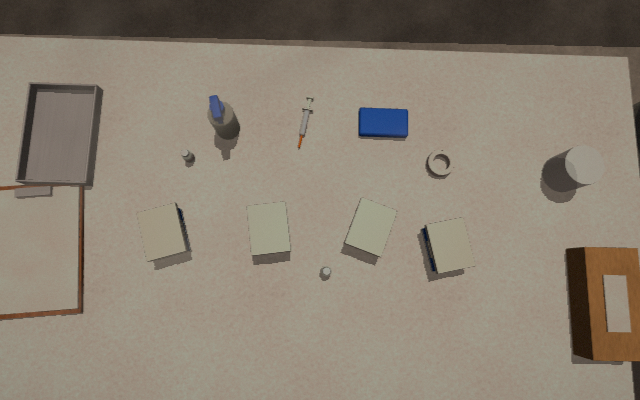

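View pics/side1.png

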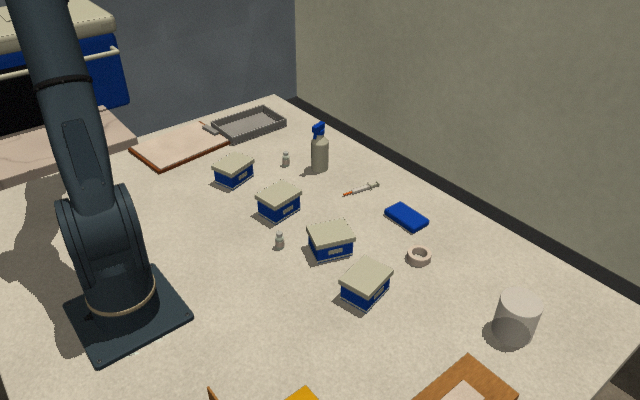

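Four lids are seen in the top view; the lid at about (269,230) px, world (0.506, 0.097), stands 5 mm above the others (73 vs 68 mm). The side view shows free space above the row. I'm going above that lid's far end.

Call:
send_rows --pt "-0.4 -0.35 0 0 0 0 1" --pt "-0.8 -0.7 0 0 0 0 1" --pt "-1 -0.88 0 0 0 0 1" --pt "-1 -0.88 0 0 0 0 1" --squeeze 30

```text
time: 0.6
tcp_pos: [0.2429, 0.5425, 0.22]
eef_rot: [[-0.969, 0.249, 0.001], [0.249, 0.969, -0.001], [-0.001, -0.001, -1.0]]
wrist_force: [0.2, 0.9, 0.5]
finger_gap: 0.0124
gripper_force: 0.0
```

Call:
send_rows --pt "-0.4 -0.35 0 0 0 0 1" --pt "-0.8 -0.7 0 0 0 0 1" --pt "-1 -0.88 0 0 0 0 1" --pt "-1 -0.88 0 0 0 0 1"

```text
time: 1.1
tcp_pos: [0.3173, 0.4337, 0.2199]
eef_rot: [[-0.969, 0.248, 0.0], [0.248, 0.969, -0.0], [-0.0, -0.0, -1.0]]
wrist_force: [-0.7, -0.6, -0.4]
finger_gap: -0.0002
gripper_force: 0.0
```

Call:
send_rows --pt "-0.4 -0.35 0 0 0 0 1" --pt "-0.8 -0.7 0 0 0 0 1" --pt "-1 -0.88 0 0 0 0 1" --pt "-1 -0.88 0 0 0 0 1"

```text
time: 1.6
tcp_pos: [0.3923, 0.3247, 0.2198]
eef_rot: [[-0.969, 0.247, 0.0], [0.247, 0.969, -0.0], [-0.0, -0.0, -1.0]]
wrist_force: [0.1, -0.2, 0.0]
finger_gap: -0.0001
gripper_force: 0.0
```

Call:
send_rows --pt "-0.4 -0.35 0 0 0 0 1" --pt "-0.8 -0.7 0 0 0 0 1" --pt "-1 -0.88 0 0 0 0 1" --pt "-1 -0.88 0 0 0 0 1"

```text
time: 2.1
tcp_pos: [0.4676, 0.2155, 0.2197]
eef_rot: [[-0.969, 0.246, 0.0], [0.246, 0.969, 0.0], [-0.0, 0.0, -1.0]]
wrist_force: [-0.6, 0.4, -0.4]
finger_gap: 0.0001
gripper_force: 0.0
```

Call:
send_rows --pt "-0.4 -0.35 0 0 0 0 1" --pt "-0.8 -0.7 0 0 0 0 1" --pt "-1 -0.88 0 0 0 0 1" --pt "-1 -0.88 0 0 0 0 1" --pt "-1 -0.88 0 0 0 0 1"

```text
time: 2.72
tcp_pos: [0.5417, 0.1082, 0.2196]
eef_rot: [[-0.97, 0.242, -0.001], [0.242, 0.97, 0.001], [0.001, 0.001, -1.0]]
wrist_force: [-0.2, 0.3, -0.5]
finger_gap: 0.0003
gripper_force: 0.0
```

Call:
send_rows --pt "-0.03 -0.05 0.4 0 0 0 1" --pt "-0.03 -0.05 0.8 0 0 0 1" --pt "-0.03 -0.05 1 0 0 0 1" --pt "-0.03 -0.05 1 0 0 0 1" --pt "-0.03 -0.05 1 0 0 0 1"

```text
time: 3.35
tcp_pos: [0.5443, 0.101, 0.1208]
eef_rot: [[-0.97, 0.244, 0.001], [0.244, 0.97, 0.001], [-0.001, 0.001, -1.0]]
wrist_force: [0.2, 0.1, 0.8]
finger_gap: 0.0002
gripper_force: 0.0
```

Call:
send_rows --pt "0 0 0.1 0 0 0 1" --pt "0 0 0.2 0 0 0 1" --pt "0 0 0.2 0 0 0 1" --pt "0 0 0.2 0 0 0 1"

```text
time: 3.85
tcp_pos: [0.5441, 0.0995, 0.0999]
eef_rot: [[-0.969, 0.245, -0.0], [0.245, 0.969, -0.0], [0.0, -0.0, -1.0]]
wrist_force: [-0.4, -0.7, 0.3]
finger_gap: -0.0002
gripper_force: 0.0
```

Call:
send_rows --pt "0 0 0.03 0 0 0 1" --pt "0 0 0.06 0 0 0 1" --pt "0 0 0.08 0 0 0 1" --pt "0 0 0.1 0 0 0 1" --pt "0 0 0.11 0 0 0 1" --pt "0 0 0.11 0 0 0 1"

```text
time: 4.6
tcp_pos: [0.544, 0.0996, 0.0888]
eef_rot: [[-0.969, 0.245, -0.0], [0.245, 0.969, -0.0], [0.0, -0.0, -1.0]]
wrist_force: [-0.3, 0.5, 0.4]
finger_gap: 0.0002
gripper_force: 0.0
```

Call:
send_rows --pt "0 0 0.01 0 0 0 1" --pt "0 0 0.01 0 0 0 1" --pt "0 0 0.02 0 0 0 1" --pt "0 0 0.02 0 0 0 1"

```text
time: 5.1
tcp_pos: [0.544, 0.0996, 0.0868]
eef_rot: [[-0.969, 0.245, -0.0], [0.245, 0.969, -0.0], [0.0, -0.0, -1.0]]
wrist_force: [-0.3, -0.5, 0.5]
finger_gap: -0.0002
gripper_force: 0.0
```

```bash
cat > h.py <<'E'
from cell import manip, optics
import numpy as np, cv2
def look(name,png):
    f=optics.grab_frame(name); cv2.imwrite(png,f['color'][:,:,::-1])
    d=f['depth']; v,u=np.mgrid[:400,:640]; K=f['intrinsics']
    c=np.stack([(u-K[0,2])/K[0,0]*d,(v-K[1,2])/K[1,1]*d,d],-1)
    return (c-f['t'])@f['R'], d>0
def lids(name,png):
    X,ok=look(name,png)
    for c,a in [((.4927,.3309),16.9),((.506,.0969),8.1),((.5152,-.1295),-19.4),((.479,-.3061),12.7)]:
        a=np.radians(a); q=(X[...,:2]-c)@np.array([[np.cos(a),-np.sin(a)],[np.sin(a),np.cos(a)]])
        m=ok&(abs(q[...,0])<.05)&(abs(q[...,1])<.038)&(X[...,2]>.055)&(X[...,2]<.085)
        z=X[m][:,2]; A=np.c_[q[m],np.ones(m.sum())]; w=np.ones(len(z),bool)
        for _ in range(4):
            k=np.linalg.lstsq(A[w],z[w],rcond=None)[0]; w=abs(A@k-z)<.005
        print(name,m.sum(),'slope x,y',k[:2].round(3),'z',k[2].round(4))
E
python3 - <<'E'
from h import *
print(manip.get_obs()['wrist_force'],manip.get_obs()['tcp_pos'])
lids('top','pics/t2.png'); lids('side','pics/s2.png')
E
```

```text
[-0.25135402 -0.46572226  0.5156111 ] [0.54398387 0.09960993 0.08682943]
top 1610 slope x,y [-0.002  0.   ] z 0.0678
top 134 slope x,y [ 0.004 -0.012] z 0.0728
top 1547 slope x,y [0.003 0.003] z 0.068
top 1554 slope x,y [-0.002 -0.   ] z 0.0679
side 395 slope x,y [-0.003  0.003] z 0.0685
side 512 slope x,y [-0.001  0.   ] z 0.0735
side 692 slope x,y [-0.005  0.001] z 0.068
side 930 slope x,y [-0.001 -0.002] z 0.068
```

Call:
send_rows --pt "0 0 0.01 0 0 0 1" --pt "0 0 0.01 0 0 0 1"

```text
time: 5.45
tcp_pos: [0.544, 0.0996, 0.0858]
eef_rot: [[-0.969, 0.245, -0.0], [0.245, 0.969, -0.0], [0.0, -0.0, -1.0]]
wrist_force: [-0.1, -0.6, -0.5]
finger_gap: 0.0002
gripper_force: 0.0
```

Call:
send_rows --pt "0 0 0.01 0 0 0 1" --pt "0 0 0.01 0 0 0 1"

```text
time: 5.7
tcp_pos: [0.544, 0.0996, 0.0848]
eef_rot: [[-0.969, 0.245, -0.0], [0.245, 0.969, -0.0], [0.0, -0.0, -1.0]]
wrist_force: [0.4, -0.2, 0.7]
finger_gap: -0.0003
gripper_force: 0.0
```

Run:
```python
from h import *
print(manip.get_obs()['wrist_force'],manip.get_obs()['tcp_pos'])
lids('side','pics/s3.png')
```

```text
[ 0.37150489 -0.23244317  0.69432066] [0.54396705 0.0996175  0.08479967]
side 397 slope x,y [-0.007  0.004] z 0.0685
side 505 slope x,y [-0.006  0.   ] z 0.0735
side 691 slope x,y [0.002 0.003] z 0.0682
side 931 slope x,y [-0.003  0.003] z 0.068
```

Run:
```python
import cv2
i=cv2.imread('pics/s3.png')[120:300,200:400]; cv2.imwrite('pics/c3.png',cv2.resize(i,None,fx=3,fy=3))
```

```text
(no output)
```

View pics/c3.png

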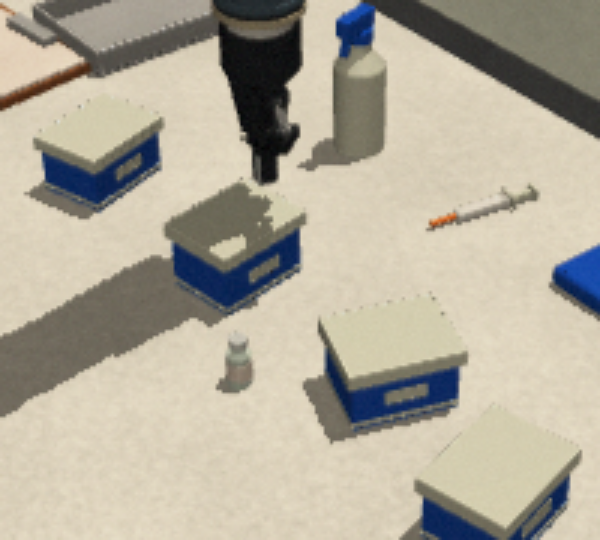

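Run:
```python
from h import *
f=np.load('side.npz');K,R,t=f['intrinsics'],f['R'],f['t']
for p in [(.544,.0996,.0678),(.544,.0996,.0735),(.544,.0996,.0848),(.544,.0996,.1)]:
    q=K@(R@np.array(p)+t); q=q[:2]/q[2]; print(p,q,(q-[200,120])*3)
X,ok=look('side','pics/s4.png')
m=ok&(np.hypot(X[...,0]-.544,X[...,1]-.0996)<.03)&(X[...,2]>.076)&(X[...,2]<.15)
for z in np.arange(.076,.15,.006):
    k=m&(abs(X[...,2]-z)<.003); print(z.round(3),k.sum(),X[k][:,:2].mean(0).round(3) if k.any() else '')
```

```text
(0.544, 0.0996, 0.0678) [288.7180646 187.5737389] [266.15419381 202.72121671]
(0.544, 0.0996, 0.0735) [288.65998664 185.9913851 ] [265.97995991 197.9741553 ]
(0.544, 0.0996, 0.0848) [288.54408084 182.83349244] [265.63224252 188.50047731]
(0.544, 0.0996, 0.1) [288.38653965 178.54122947] [265.15961896 175.62368841]
0.076 16 [0.538 0.099]
0.082 1 [0.543 0.082]
0.088 0 
0.094 2 [0.545 0.096]
0.1 8 [0.538 0.096]
0.106 12 [0.538 0.091]
0.112 15 [0.537 0.092]
0.118 15 [0.538 0.091]
0.124 17 [0.537 0.091]
0.13 10 [0.535 0.091]
0.136 4 [0.53  0.099]
0.142 15 [0.534 0.098]
0.148 12 [0.532 0.101]
```

The crop shows the dark fingertip ending at about (263,182), i.e. roughly z = 0.095: the tip is still about 20 mm above the lid, higher than the nominal offset suggests. I'll keep going down slowly.

Call:
send_rows --pt "0 0 0.02 0 0 0 1" --pt "0 0 0.04 0 0 0 1" --pt "0 0 0.06 0 0 0 1" --pt "0 0 0.06 0 0 0 1"

```text
time: 6.3
tcp_pos: [0.5439, 0.0996, 0.0787]
eef_rot: [[-0.969, 0.245, -0.0], [0.245, 0.969, -0.0], [0.0, -0.0, -1.0]]
wrist_force: [0.2, 0.3, 0.3]
finger_gap: -0.0003
gripper_force: 0.0
```

Run:
```python
from h import *
print(manip.get_obs()['wrist_force'],manip.get_obs()['tcp_pos'])
lids('side','pics/s5.png')
i=cv2.imread('pics/s5.png')[160:230,240:330]; cv2.imwrite('pics/c5.png',cv2.resize(i,None,fx=8,fy=8,interpolation=0))
```

```text
[0.22033903 0.25464851 0.28948965] [0.54390573 0.09957629 0.07866573]
side 387 slope x,y [-0.005 -0.003] z 0.0685
side 517 slope x,y [0.003 0.003] z 0.0735
side 695 slope x,y [-0.003  0.003] z 0.068
side 941 slope x,y [ 0.003 -0.003] z 0.068
```

View pics/c5.png

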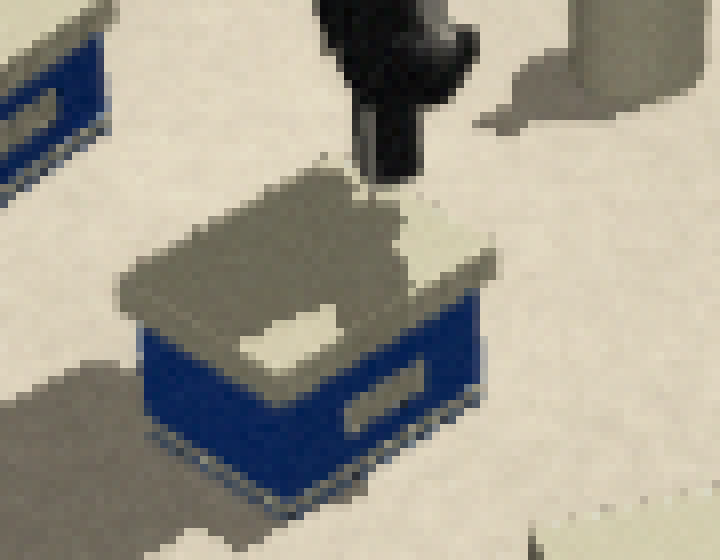

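The tip now ends at crop (390,183), about 10 mm above the lid and still clear. I continue in small steps.

Call:
send_rows --pt "0 0 0.02 0 0 0 1" --pt "0 0 0.04 0 0 0 1" --pt "0 0 0.06 0 0 0 1" --pt "0 0 0.06 0 0 0 1"

```text
time: 6.85
tcp_pos: [0.5439, 0.0996, 0.0727]
eef_rot: [[-0.969, 0.245, -0.0], [0.245, 0.969, -0.0], [0.0, -0.0, -1.0]]
wrist_force: [-0.2, -0.1, 0.2]
finger_gap: -0.0002
gripper_force: 0.0
```

Call:
send_rows --pt "0 0 0.01 0 0 0 1" --pt "0 0 0.02 0 0 0 1" --pt "0 0 0.02 0 0 0 1"

```text
time: 7.22
tcp_pos: [0.544, 0.0996, 0.0708]
eef_rot: [[-0.969, 0.245, -0.0], [0.245, 0.969, -0.0], [0.0, -0.0, -1.0]]
wrist_force: [0.4, -0.8, -0.8]
finger_gap: 0.0001
gripper_force: 0.0
```

Call:
send_rows --pt "0 0 0.01 0 0 0 1" --pt "0 0 0.02 0 0 0 1" --pt "0 0 0.02 0 0 0 1"

```text
time: 7.6
tcp_pos: [0.544, 0.0996, 0.0688]
eef_rot: [[-0.969, 0.245, -0.0], [0.245, 0.969, -0.0], [0.0, -0.0, -1.0]]
wrist_force: [0.4, 0.4, 1.1]
finger_gap: 0.0
gripper_force: 0.0
```

Run:
```python
from h import *
print(manip.get_obs()['wrist_force'],manip.get_obs()['tcp_pos'])
lids('side','pics/s6.png')
```

```text
[0.41907309 0.36682862 1.07980068] [0.5439765  0.09958951 0.06880187]
side 386 slope x,y [-0.001  0.005] z 0.0685
side 501 slope x,y [-0.007  0.004] z 0.0733
side 689 slope x,y [-0.001 -0.001] z 0.068
side 934 slope x,y [-0.    -0.004] z 0.0679
```

Call:
send_rows --pt "0 0 0.01 0 0 0 1" --pt "0 0 0.02 0 0 0 1" --pt "0 0 0.02 0 0 0 1"

```text
time: 8.02
tcp_pos: [0.544, 0.0996, 0.0668]
eef_rot: [[-0.969, 0.245, -0.0], [0.245, 0.969, -0.0], [0.0, -0.0, -1.0]]
wrist_force: [-0.2, -0.1, -0.0]
finger_gap: -0.0003
gripper_force: 0.0
```

Run:
```python
from h import *
print(manip.get_obs()['wrist_force'],manip.get_obs()['tcp_pos'])
lids('side','pics/s7.png')
```

```text
[-0.17358147 -0.05994353 -0.03132058] [0.5440117  0.09961249 0.0668179 ]
side 383 slope x,y [-0.002  0.002] z 0.0684
side 505 slope x,y [-0.002  0.006] z 0.0734
side 688 slope x,y [-0.004 -0.001] z 0.0682
side 925 slope x,y [-0.004 -0.002] z 0.068
```

Call:
send_rows --pt "0 0 0.01 0 0 0 1" --pt "0 0 0.02 0 0 0 1" --pt "0 0 0.02 0 0 0 1"

```text
time: 8.45
tcp_pos: [0.544, 0.0996, 0.0648]
eef_rot: [[-0.969, 0.245, -0.0], [0.245, 0.969, -0.0], [0.0, -0.0, -1.0]]
wrist_force: [0.5, 0.2, 0.6]
finger_gap: 0.0002
gripper_force: 0.0
```

Run:
```python
from h import *
print(manip.get_obs()['wrist_force'],manip.get_obs()['tcp_pos'])
lids('side','pics/s8.png')
i=cv2.imread('pics/s8.png')[160:230,240:330]; cv2.imwrite('pics/c8.png',cv2.resize(i,None,fx=8,fy=8,interpolation=0))
```

```text
[0.45690974 0.22736396 0.60809177] [0.5439939  0.0995814  0.06478492]
side 390 slope x,y [-0.005 -0.001] z 0.0684
side 496 slope x,y [0.001 0.006] z 0.0734
side 694 slope x,y [-0.002  0.004] z 0.0682
side 934 slope x,y [0.    0.001] z 0.0679
```

View pics/c8.png

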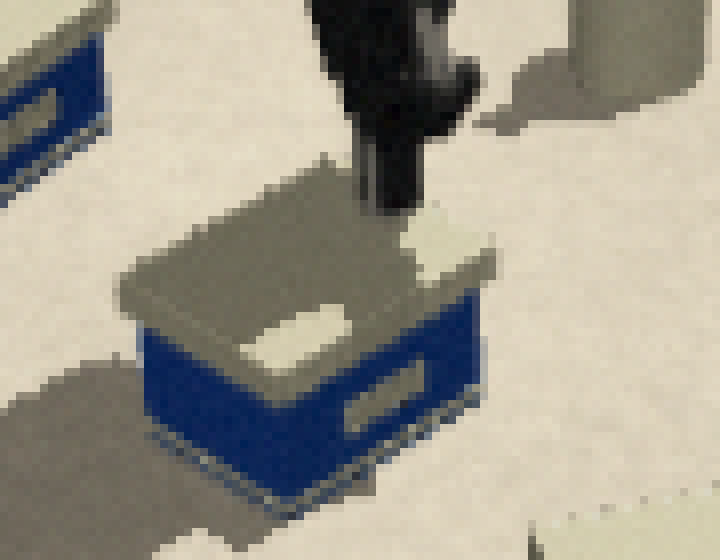

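The tip is at crop (390,213), practically on the lid near its far end. Millimetre steps now.

Call:
send_rows --pt "0 0 0.01 0 0 0 1" --pt "0 0 0.02 0 0 0 1" --pt "0 0 0.02 0 0 0 1"

```text
time: 8.88
tcp_pos: [0.544, 0.0996, 0.0628]
eef_rot: [[-0.969, 0.245, -0.0], [0.245, 0.969, -0.0], [0.0, -0.0, -1.0]]
wrist_force: [0.6, -0.6, -0.3]
finger_gap: 0.0001
gripper_force: 0.0
```

Run:
```python
from h import *
print(manip.get_obs()['wrist_force'],manip.get_obs()['tcp_pos'])
lids('side','pics/s9.png')
```

```text
[ 0.57063382 -0.55451813 -0.33319041] [0.54398414 0.09959759 0.0628108 ]
side 392 slope x,y [-0.     0.006] z 0.0683
side 499 slope x,y [ 0.    -0.003] z 0.0736
side 691 slope x,y [-0.002 -0.001] z 0.0681
side 937 slope x,y [-0.     0.002] z 0.068
```

Call:
send_rows --pt "0 0 0.01 0 0 0 1" --pt "0 0 0.02 0 0 0 1" --pt "0 0 0.02 0 0 0 1"

```text
time: 9.3
tcp_pos: [0.5441, 0.0996, 0.0608]
eef_rot: [[-0.969, 0.245, 0.0], [0.245, 0.969, -0.0], [-0.0, 0.0, -1.0]]
wrist_force: [1.1, -0.4, 0.8]
finger_gap: -0.0003
gripper_force: 0.2
```

Run:
```python
from h import *
print(manip.get_obs()['wrist_force'],manip.get_obs()['tcp_pos'])
lids('side','pics/s10.png')
```

```text
[ 1.09631349 -0.44189222  0.76409964] [0.54410492 0.09962647 0.06084154]
side 388 slope x,y [-0.003 -0.006] z 0.0684
side 480 slope x,y [-0.047  0.011] z 0.074
side 692 slope x,y [0.001 0.003] z 0.0682
side 928 slope x,y [0.001 0.003] z 0.068
```

Call:
send_rows --pt "0 0 0.01 0 0 0 1" --pt "0 0 0.01 0 0 0 1" --pt "0 0 0.01 0 0 0 1"

```text
time: 9.72
tcp_pos: [0.544, 0.0996, 0.0599]
eef_rot: [[-0.969, 0.245, -0.0], [0.245, 0.969, -0.0], [0.0, -0.0, -1.0]]
wrist_force: [-0.9, 0.4, -0.7]
finger_gap: -0.0002
gripper_force: 0.2
```

Run:
```python
from h import *
print(manip.get_obs()['wrist_force'],manip.get_obs()['tcp_pos'])
lids('side','pics/s11.png')
```

```text
[-0.90122402  0.41044064 -0.68566075] [0.54401067 0.09960945 0.05988146]
side 396 slope x,y [ 0. -0.] z 0.0684
side 466 slope x,y [-0.096  0.026] z 0.0741
side 692 slope x,y [-0.003 -0.005] z 0.0682
side 934 slope x,y [-0.002 -0.001] z 0.068
```

The lid rocks (about 0.1 rad under the finger). Now lift off, let it level, and move over its middle.

Call:
send_rows --pt "0 0 0 0 0 0 1" --pt "0 0 0 0 0 0 1" --pt "0 0 -0.02 0 0 0 1" --pt "0 0 -0.05 0 0 0 1" --pt "0 0 -0.15 0 0 0 1" --pt "0.36 -0.12 -0.15 0 0 0 1" --pt "0.36 -0.12 -0.15 0 0 0 1" --pt "0.36 -0.12 -0.15 0 0 0 1"

```text
time: 10.78
tcp_pos: [0.5071, 0.097, 0.0756]
eef_rot: [[-0.969, 0.245, 0.002], [0.245, 0.969, 0.0], [-0.001, 0.001, -1.0]]
wrist_force: [1.3, -0.1, 0.3]
finger_gap: 0.0
gripper_force: 0.0
```

Run:
```python
from h import *
print(manip.get_obs()['wrist_force'],manip.get_obs()['tcp_pos'])
lids('side','pics/s12.png')
```

```text
[ 1.30694553 -0.07757177  0.32065519] [0.5070907  0.09702813 0.07558107]
side 394 slope x,y [-0.005  0.003] z 0.0683
side 459 slope x,y [ 0.003 -0.002] z 0.0735
side 687 slope x,y [-0.001 -0.   ] z 0.0681
side 938 slope x,y [-0.002  0.001] z 0.068
```

Call:
send_rows --pt "0 0 0.04 0 0 0 1" --pt "0 0 0.08 0 0 0 1" --pt "0 0 0.11 0 0 0 1" --pt "0 0 0.11 0 0 0 1"

```text
time: 11.32
tcp_pos: [0.506, 0.0967, 0.0635]
eef_rot: [[-0.969, 0.245, -0.001], [0.245, 0.969, -0.0], [0.001, -0.0, -1.0]]
wrist_force: [-0.1, 0.9, 0.0]
finger_gap: -0.0004
gripper_force: 0.0
```

Call:
send_rows --pt "0 0 0.01 0 0 0 1" --pt "0 0 0.02 0 0 0 1" --pt "0 0 0.02 0 0 0 1"

```text
time: 11.7
tcp_pos: [0.5063, 0.0968, 0.062]
eef_rot: [[-0.969, 0.245, 0.0], [0.245, 0.969, 0.0], [-0.0, 0.0, -1.0]]
wrist_force: [-0.3, -0.4, 0.5]
finger_gap: 0.0
gripper_force: 0.3
```

Call:
send_rows --pt "0 0 0.01 0 0 0 1" --pt "0 0 0.02 0 0 0 1" --pt "0 0 0.02 0 0 0 1"

```text
time: 12.08
tcp_pos: [0.5063, 0.0968, 0.0603]
eef_rot: [[-0.969, 0.245, 0.0], [0.245, 0.969, 0.0], [-0.0, 0.0, -1.0]]
wrist_force: [-1.1, -0.5, 6.2]
finger_gap: 0.0002
gripper_force: 3.3
```

Run:
```python
from h import *
print(manip.get_obs()['wrist_force'],manip.get_obs()['tcp_pos'])
lids('side','pics/s13.png')
```

```text
[-1.09055637 -0.53244992  6.24892928] [0.50626443 0.09682815 0.06033203]
side 381 slope x,y [-0.002  0.   ] z 0.0683
side 430 slope x,y [-0.005  0.   ] z 0.0718
side 692 slope x,y [-0.003  0.006] z 0.0681
side 934 slope x,y [-0.003 -0.   ] z 0.0681
```

The vial is going in. Continue.

Call:
send_rows --pt "0 0 0.01 0 0 0 1" --pt "0 0 0.02 0 0 0 1" --pt "0 0 0.02 0 0 0 1"

```text
time: 12.5
tcp_pos: [0.5063, 0.0968, 0.0584]
eef_rot: [[-0.969, 0.245, 0.0], [0.245, 0.969, 0.0], [-0.0, 0.0, -1.0]]
wrist_force: [-1.6, -0.4, 6.0]
finger_gap: -0.0001
gripper_force: 3.5
```

Call:
send_rows --pt "0 0 0.01 0 0 0 1" --pt "0 0 0.01 0 0 0 1"

```text
time: 12.75
tcp_pos: [0.5063, 0.0968, 0.0574]
eef_rot: [[-0.969, 0.245, 0.0], [0.245, 0.969, 0.0], [-0.0, 0.0, -1.0]]
wrist_force: [-0.6, -0.2, 6.5]
finger_gap: -0.0
gripper_force: 3.5
```

Run:
```python
from h import *
print(manip.get_obs()['wrist_force'],manip.get_obs()['tcp_pos'])
lids('side','pics/s14.png')
```

```text
[-0.60261229 -0.16971873  6.49510116] [0.50629203 0.09683097 0.05736961]
side 392 slope x,y [-0.001  0.003] z 0.0684
side 452 slope x,y [ 0.001 -0.005] z 0.0689
side 682 slope x,y [ 0.005 -0.002] z 0.068
side 925 slope x,y [-0.003  0.001] z 0.068
```

Call:
send_rows --pt "0 0 0.01 0 0 0 1" --pt "0 0 0.01 0 0 0 1"

```text
time: 13.05
tcp_pos: [0.5063, 0.0968, 0.0567]
eef_rot: [[-0.969, 0.245, 0.001], [0.245, 0.969, 0.0], [-0.0, 0.0, -1.0]]
wrist_force: [-3.3, -0.8, 12.0]
finger_gap: -0.0002
gripper_force: 6.1
```

Call:
send_rows --pt "0 0 0.005 0 0 0 1" --pt "0 0 0.005 0 0 0 1"

```text
time: 13.3
tcp_pos: [0.5063, 0.0968, 0.0567]
eef_rot: [[-0.969, 0.245, 0.001], [0.245, 0.969, 0.0], [-0.001, 0.001, -1.0]]
wrist_force: [-5.2, -0.8, 19.9]
finger_gap: 0.0002
gripper_force: 9.7
```

Run:
```python
from h import *
print(manip.get_obs()['wrist_force'],manip.get_obs()['tcp_pos'])
lids('side','pics/s15.png')
```

```text
[-5.1723145  -0.77185376 19.92852375] [0.50632112 0.09681776 0.05665758]
side 397 slope x,y [0.005 0.009] z 0.0684
side 454 slope x,y [-0.003  0.008] z 0.0683
side 687 slope x,y [-0.004 -0.003] z 0.0681
side 943 slope x,y [0.    0.005] z 0.068
```

Bottomed out at about 20 N. Retract upward.

Call:
send_rows --pt "0 0 -0.01 0 0 0 1" --pt "0 0 -0.03 0 0 0 1" --pt "0 0 -0.1 0 0 0 1" --pt "0 0 -0.4 0 0 0 1" --pt "0 0 -0.8 0 0 0 1" --pt "0 0 -1 0 0 0 1" --pt "0 0 -1 0 0 0 1" --pt "0 0 -1 0 0 0 1"

```text
time: 14.35
tcp_pos: [0.5058, 0.0968, 0.155]
eef_rot: [[-0.969, 0.245, -0.001], [0.245, 0.969, -0.0], [0.001, -0.0, -1.0]]
wrist_force: [-0.5, 0.2, 0.0]
finger_gap: 0.0002
gripper_force: 0.0
```

Run:
```python
from h import *
print(manip.get_obs()['wrist_force'],manip.get_obs()['tcp_pos'])
lids('side','pics/s16.png')
```

```text
[-0.53944646  0.16646813  0.02246414] [0.50578791 0.09677289 0.15495251]
side 390 slope x,y [0.002 0.005] z 0.0685
side 500 slope x,y [-0.006  0.004] z 0.0683
side 691 slope x,y [ 0.    -0.001] z 0.0681
side 943 slope x,y [0.004 0.005] z 0.068
```

View pics/s16.png

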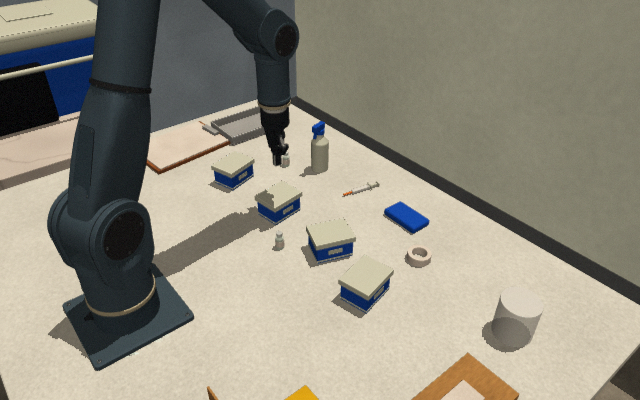

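All four lids, including the one at (279,195), lie flat at about 68 mm. The bystanders are where they were and the gripper is clear.

```bash
python3 -c "
from cell import manip; print(manip.close_job())"
```

```text
the job is handed in; nothing more can be done
None
```

I found the loose lid by its height in the camera depth (second box from the robot's left, centre about x 0.506, y 0.097), so I didn't press the other three. It rocked about 0.1 rad under the finger. I then pressed it home in its middle with about 20 N; all four lids measured flat at about 68 mm before I handed the job in.

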